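# Set the swatch press's stop with the matching gauge block

## Robot

A 6-joint arm with a two-finger parallel gripper is mounted at the origin on the work surface. World frame = base frame: x ahead of the robot, y to its left, z up, the work surface at z = 0. Lengths are in mm, angles in rad, forces in N, time in s.
With the tool pointing down it reaches from about 275 to 1000 mm from the base axis. Payload 8.4 kg.
Tool frame: the origin (TCP) lies midway between the tips of the shut fingers; the grasp point (between the pads) lies 19 mm behind it (r.grip_point_offset is the distance from the TCP to the grasp point, in mm); z points along the fingers, x is the direction in which the jaws open and shut, and the axes are right-handed (so a half turn about z gives the same grasp; the last joint's range is limited). The gripper opens to 85 mm and grips with 20 to 120 N. Pads are 22 mm wide; open, the fingers measure 114 mm over their backs; the gripper's body (76 mm by 85 mm) begins 54 mm behind the grasp point. The pads swing forward as they close: fully open they stand 13 mm farther back than shut.
Start: joints at [-1.109, 0.353, 1.633, -0, 1.155, -0.002], TCP at [279.593, -558.977, 201.181] pointing down, gripper open.
Joint ranges: [-2.63, 2.63], [-0.92, 2.1], [0.06, 2.66], [-1.3, 4.44], [0, 2.69], [-3.02, 3.02]. Speed limits (rad/s): [2.22, 2.22, 2.79, 3.14, 3.14, 3.14].

## Interface

Orientations are given as [roll, pitch, yaw] about the fixed x, y, z axes, in that order (R = Rz(yaw) Ry(pitch) Rx(roll)).
In Python, from rig import monitor, vision, sign_off, r gives the robot as it stands.
- The arm moves only by the shell command python3 -m inch 'ROWS' [FORCE]. ROWS is JSON, a list of rows, each an object with "dp": the shift along the tool's x, y, z in mm, a list of three; "angular": the turn, a rotation vector about the tool's x, y, z in rad, a list of three; "fingers": the closure in counts, from 0 (fully open) to 255 (shut). A call has 1 to 12 rows; each row is the pose to reach, as a shift and turn from the pose commanded when the call began, along the tool's axes at that moment; what a row does not reach only later rows make up. A row lasts 1/12 s, in which the tool goes at most 41.7 mm and 7.16 degrees, less where a joint would pass 70% of its speed; a pose out of reach is approached as far as the arm can. A call with a gripper value outside its range is refused whole. The fingers move at their own pace and stop on an object; FORCE is the grip in N (left out, the last holds). Time passes only in rows, so rows that repeat a pose let the fingers close. It gives the time, the measured TCP pose, the force and the opening at its end, in the units of the state.
- monitor.sense(): the state, without advancing time (a new reading comes with each control period).
- vision.grab_frame(name): name is "scene" or "side" or "wrist"; returns (picture, depth): 420x560x3 uint8, blue, green, red; 420x560 float32, mm along the optical axis (not along the pixel's ray), 0 where there is no reading.
- vision.camera_params(name): a dict with "fx", "fy", "cx", "cy" (pixels), "distortion" ([k1, k2, p1, p2, k3] as OpenCV has them; the pictures are not rectified), "R" (3x3) and "t" (3): a world point X has camera coordinates R X + t. Camera axes: x right, y down, z forward; pixel columns grow to the right and rows downward; lengths in mm; the calibration is good to about 2 mm. A picture is of the moment at which its call begins: read the wrist's pose just before it. camera_params takes no time and is no camera call; for the wrist camera it gives the pose at the moment of the call.
- sign_off(): hands the job in, once; it reports no verdict.
The state is a dict: "clock": time; "qpos": joint angles; "qvel": joint speeds; "joint_efforts": joint torques, N m; "eef_pos": TCP position; "tcp_rot": TCP orientation; "contact_force": force on the tool from outside, world axes, zero at the start; "wrist_torque": the same for the moment, N m; "opening": opening from 0.0 (shut) to 1.0 (fully open).
Only numpy, scipy, OpenCV 4.12 (cv2) and the standard library are available. Lean on these libraries where they do the work, as an engineer would, in place of code of your own. Each camera call takes 0.05 s, during which the arm holds its last target.

## Task

Set the width stop of the swatch press: find the brass gauge block that is exactly as long as the sample strip lying in the yellow job frame, lay it flat and lengthwise along the middle of the press bed, between the fixed fence and the sliding stop, and let go of it. Then slide the stop by its black knob towards the fence until the block sits square and snug, touching both, and leave it so. Leave the other gauge blocks and everything else on the table where they are.

Things in the scene. Friction and masses are not known exactly. Their poses are not given: they have to be found in the camera images.
- press: grey swatch press, fixed. Aluminium bed 90 mm wide (own x), top 20 mm above the table; origin at table level on the bed's centre line. Own y runs along the bed: the dark steel fence (30 high above the bed, 20 thick) has its face at y = -100 mm, facing +y to the sliding stop; behind it, y = -160 to -220, the head (152 high), and its hand lever reaches y = -330, 200 high
- fence_face (a point): point on the bed surface at the foot of the fence's face, on the bed's centre line; axes as the press
- stop (a joint): position of the sliding stop along the bed (m): 0 = fully open, grows as it slides towards the fence (to at most 0.115). The clear gap between the fence face and the stop face is 0.150 minus this value. It slides with about 2.5 N of friction and stays where it is left
- stop_face (a point): centre line point of the stop's dark steel face plate (80 mm wide, top 31 mm above the bed, 12 thick), 12.5 mm above the bed; axes as the press, the face looks to -y; moves with the stop
- stop_knob (a point): middle of the grip of the black upright round knob on the blue stop carriage, 55 mm behind the stop's face (+y); grip 24 mm diameter, 18 mm below to 18 mm above this point (88 mm above the table), on a thinner 16 mm stem; the carriage's foot under it rises 13 mm above the bed
- job_spot (a point): centre of the white floor of the yellow-rimmed job frame (130 x 90 mm, floor 6 mm above the table, fixed): the one sample strip that lies here is the one to match
- gauge_a: plain brass gauge block, 48 mm long (own x) x 30 wide (y) x 25 high (z), 307 g nominal, loose on the table, lying flat; origin at the centre of its underside
- gauge_b: plain brass gauge block, 60 mm long (own x) x 30 wide (y) x 25 high (z), 384 g nominal, loose on the table, lying flat; origin at the centre of its underside
- gauge_c: plain brass gauge block, 72 mm long (own x) x 30 wide (y) x 25 high (z), 461 g nominal, loose on the table, lying flat; origin at the centre of its underside
- gauge_d: plain brass gauge block, 84 mm long (own x) x 30 wide (y) x 25 high (z), 538 g nominal, loose on the table, lying flat; origin at the centre of its underside
- sample_a: blue sample strip, 48 mm long (own x) x 30 wide x 6 thick, fixed in place, either in the yellow job frame or on the grey file board; origin at the centre of its underside
- sample_b: red sample strip, 60 mm long (own x) x 30 wide x 6 thick, fixed in place, either in the yellow job frame or on the grey file board; origin at the centre of its underside
- sample_c: green sample strip, 72 mm long (own x) x 30 wide x 6 thick, fixed in place, either in the yellow job frame or on the grey file board; origin at the centre of its underside
- spool: red plastic thread cone, 64 mm diameter at the foot, 100 high, upright; bystander, origin under its centre
- bottle: blue bottle, 52 mm diameter, 130 high; bystander, origin under its centre
- stapler: black desk stapler, 130 x 34 x 50 mm; bystander, origin under its centre
- pen_pot: dark steel pen pot, 76 mm diameter, 95 high (pens to 140); bystander, origin under its centre
Mind the look-alikes: they are no part of the job. What is shaped like the gauge_b but blue or orange is not meant. What is shaped like the gauge_a but green is not meant.

How it is judged (in metres and radians):
On the way, in this order (a step that is already met when the one before it is completed fails the run):
1. the gauge block as long as the job's sample lies flat on the bed between fence and stop, let go (((horizontal distance between sample_a and job_spot below 0.03 m and x of gauge_a in the frame of press between -0.025 and 0.025 m and z of gauge_a in the frame of press between 0.016 and 0.024 m and angle between gauge_a's own z axis and vertical below 0.08 rad and contact force between the fingers and gauge_a below 0.1 N and y of gauge_a in the frame of press between -0.08 and 0.03 m and angle between the x axis of gauge_a and the y axis of press, either way round below 0.5 rad) or (horizontal distance between sample_b and job_spot below 0.03 m and x of gauge_b in the frame of press between -0.025 and 0.025 m and z of gauge_b in the frame of press between 0.016 and 0.024 m and angle between gauge_b's own z axis and vertical below 0.08 rad and contact force between the fingers and gauge_b below 0.1 N and y of gauge_b in the frame of press between -0.074 and 0.024 m and angle between the x axis of gauge_b and the y axis of press, either way round below 0.5 rad) or (horizontal distance between sample_c and job_spot below 0.03 m and x of gauge_c in the frame of press between -0.025 and 0.025 m and z of gauge_c in the frame of press between 0.016 and 0.024 m and angle between gauge_c's own z axis and vertical below 0.08 rad and contact force between the fingers and gauge_c below 0.1 N and y of gauge_c in the frame of press between -0.068 and 0.018 m and angle between the x axis of gauge_c and the y axis of press, either way round below 0.5 rad))), for 0.2 s.
2. the stop is slid up so that the block is snug between fence and stop (((horizontal distance between sample_a and job_spot below 0.03 m and x of gauge_a in the frame of press between -0.025 and 0.025 m and z of gauge_a in the frame of press between 0.016 and 0.024 m and angle between gauge_a's own z axis and vertical below 0.08 rad and contact force between the fingers and gauge_a below 0.1 N and y of gauge_a in the frame of press between -0.079 and -0.073 m and value of joint stop between 0.099 and 0.105 m and angle between the x axis of gauge_a and the y axis of press, either way round below 0.07 rad and linear speed of gauge_a below 0.02 m/s) or (horizontal distance between sample_b and job_spot below 0.03 m and x of gauge_b in the frame of press between -0.025 and 0.025 m and z of gauge_b in the frame of press between 0.016 and 0.024 m and angle between gauge_b's own z axis and vertical below 0.08 rad and contact force between the fingers and gauge_b below 0.1 N and y of gauge_b in the frame of press between -0.073 and -0.067 m and value of joint stop between 0.087 and 0.093 m and angle between the x axis of gauge_b and the y axis of press, either way round below 0.07 rad and linear speed of gauge_b below 0.02 m/s) or (horizontal distance between sample_c and job_spot below 0.03 m and x of gauge_c in the frame of press between -0.025 and 0.025 m and z of gauge_c in the frame of press between 0.016 and 0.024 m and angle between gauge_c's own z axis and vertical below 0.08 rad and contact force between the fingers and gauge_c below 0.1 N and y of gauge_c in the frame of press between -0.067 and -0.061 m and value of joint stop between 0.075 and 0.081 m and angle between the x axis of gauge_c and the y axis of press, either way round below 0.07 rad and linear speed of gauge_c below 0.02 m/s))), for 0.2 s.
At the end, for the whole second after the job is handed in: The gauge block as long as the sample in the yellow frame lies released and at rest, flat on the bed, within 25 mm of its centre line and 4 degrees of its direction, its end within 3 mm of the fence; the stop is within 3 mm of just touching its other end (((horizontal distance between sample_a and job_spot below 0.03 m and x of gauge_a in the frame of press between -0.025 and 0.025 m and z of gauge_a in the frame of press between 0.016 and 0.024 m and angle between gauge_a's own z axis and vertical below 0.08 rad and contact force between the fingers and gauge_a below 0.1 N and y of gauge_a in the frame of press between -0.079 and -0.073 m and value of joint stop between 0.099 and 0.105 m and angle between the x axis of gauge_a and the y axis of press, either way round below 0.07 rad and linear speed of gauge_a below 0.02 m/s) or (horizontal distance between sample_b and job_spot below 0.03 m and x of gauge_b in the frame of press between -0.025 and 0.025 m and z of gauge_b in the frame of press between 0.016 and 0.024 m and angle between gauge_b's own z axis and vertical below 0.08 rad and contact force between the fingers and gauge_b below 0.1 N and y of gauge_b in the frame of press between -0.073 and -0.067 m and value of joint stop between 0.087 and 0.093 m and angle between the x axis of gauge_b and the y axis of press, either way round below 0.07 rad and linear speed of gauge_b below 0.02 m/s) or (horizontal distance between sample_c and job_spot below 0.03 m and x of gauge_c in the frame of press between -0.025 and 0.025 m and z of gauge_c in the frame of press between 0.016 and 0.024 m and angle between gauge_c's own z axis and vertical below 0.08 rad and contact force between the fingers and gauge_c below 0.1 N and y of gauge_c in the frame of press between -0.067 and -0.061 m and value of joint stop between 0.075 and 0.081 m and angle between the x axis of gauge_c and the y axis of press, either way round below 0.07 rad and linear speed of gauge_c below 0.02 m/s))).
It fails at once if a gauge block of another length than the job's sample was moved more than 4 cm ((horizontal distance between sample_a and job_spot below 0.03 m and distance of any of gauge_b, gauge_c, gauge_d from where it was at the start of the episode above 0.04 m) or (horizontal distance between sample_b and job_spot below 0.03 m and distance of any of gauge_a, gauge_c, gauge_d from where it was at the start of the episode above 0.04 m) or (horizontal distance between sample_c and job_spot below 0.03 m and distance of any of gauge_a, gauge_b, gauge_d from where it was at the start of the episode above 0.04 m)).
It fails at once if the spool, bottle, stapler or pen pot was moved more than 4 cm or tipped over (distance of any of spool, bottle, stapler, pen_pot from where it was at the start of the episode above 0.04 m or angle between any of spool, bottle, stapler, pen_pot's own z axis and vertical above 0.5 rad).
It also fails if it takes over 51 s, if anything falls off the work surface, if the arm or the gripper's body presses on something with over 40 N, if the wrist force passes 120 N, or if a joint passes its speed limit or range.

## Working session

There is one attempt and no reset: what is moved stays moved. The work goes in short steps, Python scripts to look and compute and a shell command to move; the robot and the scene stay as the last step left them, time stands still between calls to the robot, and variables do not carry over. Pictures are saved under pics/ and viewed, and the job is handed in when it is done.

```bash
ls; mkdir -p pics; python3 - <<'E'
from rig import monitor, vision, r
import cv2
print(monitor.sense())
for n in ("scene","side","wrist"):
    p=vision.camera_params(n); print(n,p)
    im,d=vision.grab_frame(n); cv2.imwrite(f"pics/{n}0.png",im)
    import numpy as np; np.savez(f"pics/{n}0.npz",im=im,d=d,**{k:np.array(v) for k,v in p.items()})
E
```

```text
pics
{'clock': 0.0, 'qpos': array([-1.10939159e+00,  3.53641551e-01,  1.63413509e+00, -7.04683155e-06,
        1.15522272e+00, -2.38622331e-03]), 'qvel': array([ 9.84730683e-04,  7.46765053e-04,  1.32394146e-06,  9.39862788e-04,
       -8.24898743e-04, -1.35729125e-03]), 'joint_efforts': array([-3.68285109e-04, -6.05257559e+01, -3.42063260e+01, -6.59568127e-05,
        9.59810510e-03,  7.72760177e-05]), 'eef_pos': array([ 279.3597912 , -558.50272088,  200.46543278]), 'tcp_rot': array([ 3.14158957e+00,  1.40672325e-03, -1.10700252e+00]), 'contact_force': array([-0.23633021, -0.52127331, -0.11186039]), 'wrist_torque': array([0.01345462, 0.02931428, 0.02881444]), 'opening': 0.998700841001512}
scene {'fx': 391.5802841442311, 'fy': 391.5802841442311, 'cx': 279.57795976354583, 'cy': 216.91030373216896, 'distortion': array([0.03313494, 0.        , 0.        , 0.        , 0.        ]), 'R': array([[-0.87361513,  0.48660571, -0.00338761],
       [ 0.30287728,  0.5382879 , -0.78645502],
       [-0.38087   , -0.68808504, -0.61763827]]), 't': array([ 459.01705264, -150.78972989, 1410.64386656])}
side {'fx': 388.87467538778105, 'fy': 388.87467538778105, 'cx': 280.6013603482787, 'cy': 208.2090113576464, 'distortion': array([-0.11005691,  0.        ,  0.        ,  0.        ,  0.        ]), 'R': array([[-0.95116597, -0.30866163,  0.00336108],
       [-0.23548393,  0.71853691, -0.65440968],
       [ 0.1995761 , -0.62324369, -0.75613271]]), 't': array([ 565.24889529,  147.07371722, 1366.71903304])}
wrist {'fx': 347.0958317483827, 'fy': 347.0958317483827, 'cx': 280.3537586273681, 'cy': 209.2032645167187, 'distortion': array([-0.07888228,  0.        ,  0.        ,  0.        ,  0.        ]), 'R': array([[ 0.44779235, -0.89413592, -0.0017214 ],
       [-0.86209513, -0.43225516,  0.26447582],
       [-0.23722142, -0.11694624, -0.96439078]]), 't': array([-623.85461208,  -35.32235056,  379.10803657])}
```

View pics/scene0.png

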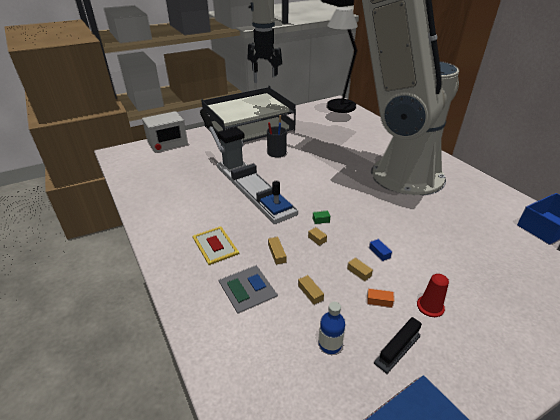

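View pics/side0.png

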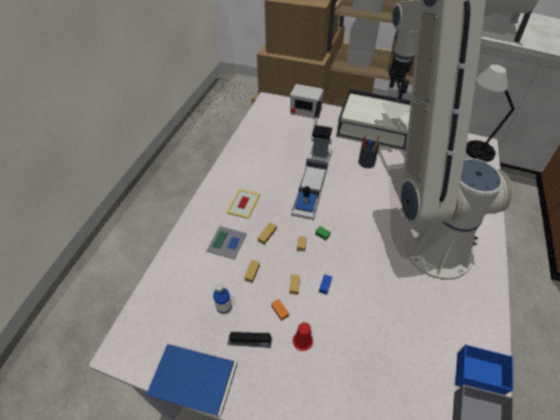

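View pics/wrist0.png

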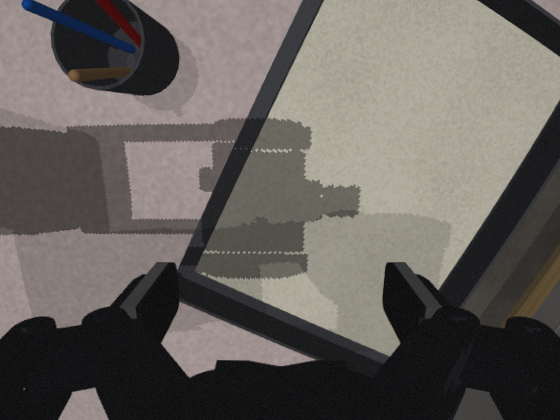

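The scene view shows a red strip in the yellow frame at (216,243), so gauge_b (60 mm) is the likely target. There are four brass blocks, at (277,250), (317,236), (360,269) and (311,289), and the press runs from (232,150) to (290,213). Next I'll measure the block lengths.

```bash
cat > h.py <<'E'
import numpy as np, cv2
def load(f):
    return np.load(f)
def cast(P,uv,z):
    K=np.array([[P['fx'],0,P['cx']],[0,P['fy'],P['cy']],[0,0,1]],float)
    uv=np.asarray(uv,float).reshape(-1,1,2)
    n=cv2.undistortPoints(uv,K,np.array(P['distortion'],float)).reshape(-1,2)
    d=np.c_[n,np.ones(len(n))]@P['R']; c=-P['R'].T@P['t']
    return c+d*((z-c[2])/d[:,2])[:,None]
def depthpts(P,uv,d):
    K=np.array([[P['fx'],0,P['cx']],[0,P['fy'],P['cy']],[0,0,1]],float)
    uv=np.asarray(uv,float).reshape(-1,1,2)
    n=cv2.undistortPoints(uv,K,np.array(P['distortion'],float)).reshape(-1,2)
    uvi=uv.reshape(-1,2).astype(int); z=d[uvi[:,1],uvi[:,0]]
    return ((np.c_[n,np.ones(len(n))]*z[:,None])-P['t'])@P['R']
E
python3 - <<'E'
from h import *
for n in("scene","side"):
    P=load(f"pics/{n}0.npz"); hsv=cv2.cvtColor(P['im'],cv2.COLOR_BGR2HSV)
    for nm,lo,hi in(("brass",(12,90,60),(28,255,255)),("red",(0,150,60),(6,255,255)),("red2",(172,150,60),(180,255,255)),("yel",(22,150,150),(34,255,255)),("blue",(100,120,40),(125,255,255)),("green",(50,100,30),(90,255,255)),("orange",(5,200,150),(14,255,255))):
        m=cv2.inRange(hsv,lo,hi); N,L,S,C=cv2.connectedComponentsWithStats(m)
        for i in range(1,N):
            if S[i,4]<25 or C[i][1]<110: continue
            ys,xs=np.where(L==i); uv=np.c_[xs,ys]
            p=depthpts(P,uv,P['d']); ztop=np.percentile(p[:,2],90)
            q=p[p[:,2]>ztop-6]
            # top-plane rect
            rc=cv2.minAreaRect(q[:,:2].astype(np.float32))
            print(n,nm,np.round(C[i]),S[i,4],"ztop %.0f"%ztop,"rect c",np.round(rc[0]),"s",np.round(rc[1]),"a %.0f"%rc[2])
E
```

```text
scene brass [ 82. 116.] 15545 ztop 248 rect c [ 932. -517.] s [ 375. 2689.] a 1
scene brass [453. 124.] 748 ztop -148 rect c [-18.  81.] s [2499.   80.] a 35
scene brass [216. 247.] 356 ztop 11 rect c [828. 393.] s [917. 113.] a 77
scene brass [317. 236.] 213 ztop 28 rect c [713. 478.] s [886.  49.] a 55
scene brass [277. 250.] 301 ztop 28 rect c [777. 466.] s [835.  45.] a 63
scene brass [360. 269.] 326 ztop 28 rect c [699. 565.] s [774.  62.] a 47
scene brass [311. 289.] 401 ztop 28 rect c [771. 555.] s [690.  61.] a 57
scene red [158. 146.] 30 ztop 36 rect c [ 733. -601.] s [ 9. 18.] a 65
scene red [215. 243.] 144 ztop 16 rect c [744.  17.] s [58. 29.] a 90
scene red [434. 296.] 869 ztop 99 rect c [677. 637.] s [722.  36.] a 29
scene yel [215. 246.] 193 ztop 11 rect c [830. 394.] s [915. 110.] a 77
scene blue [279. 128.] 27 ztop 135 rect c [ 335. -343.] s [7. 3.] a 23
scene blue [543. 218.] 1448 ztop 66 rect c [375. 617.] s [1286.   90.] a 23
scene blue [276. 204.] 338 ztop 36 rect c [718. 380.] s [1038.   95.] a 65
scene blue [380. 250.] 280 ztop 28 rect c [650. 548.] s [871.  59
[... 1189 characters left out ...]
 337.] 330 ztop 101 rect c [345. 689.] s [ 31. 470.] a 7
side blue [369. 145.] 29 ztop 136 rect c [ 332. -342.] s [8. 4.] a 52
side blue [306. 201.] 257 ztop 35 rect c [426. 417.] s [  72. 1036.] a 10
side blue [233. 243.] 75 ztop 14 rect c [516. 558.] s [ 38. 844.] a 28
side blue [325. 284.] 136 ztop 28 rect c [335. 581.] s [ 27. 682.] a 4
side blue [221. 297.] 163 ztop 102 rect c [464. 674.] s [ 32. 593.] a 37
side blue [191. 379.] 3840 ztop 39 rect c [504. 733.] s [214. 513.] a 70
side blue [485. 370.] 2121 ztop 65 rect c [ 69. 613.] s [751. 162.] a 41
side green [322. 233.] 96 ztop 26 rect c [414.  71.] s [32. 44.] a 77
side green [220. 239.] 64 ztop 14 rect c [756. 207.] s [21. 56.] a 2
```

```bash
python3 - <<'E'
from h import *
for n in("scene","side"):
    P=load(f"pics/{n}0.npz"); hsv=cv2.cvtColor(P['im'],cv2.COLOR_BGR2HSV)
    m=cv2.inRange(hsv,(12,90,50),(28,255,255)); N,L,S,C=cv2.connectedComponentsWithStats(m)
    for i in range(1,N):
        if not(80<S[i,4]<500) or C[i][1]<200 or C[i][0]>450: continue
        ys,xs=np.where((L==i)&(P['d']>0)); uv=np.c_[xs,ys]
        p=depthpts(P,uv,P['d']); 
        q=p[(p[:,2]>19)&(p[:,2]<35)]
        if len(q)<20: continue
        qq=cast(P,uv[(p[:,2]>19)&(p[:,2]<35)],25)
        rc=cv2.minAreaRect(qq[:,:2].astype(np.float32))
        b=cv2.boxPoints(rc);e=b[1]-b[0];f=b[2]-b[1];e=e if np.hypot(*e)>np.hypot(*f) else f
        print(n,np.round(C[i]),"c",np.round(rc[0],1),"s",np.round(rc[1]),"long axis deg %.0f"%(np.degrees(np.arctan2(e[1],e[0]))%180),"zmed %.0f"%np.median(q[:,2]))
    # press: heights map in region
    if n=="scene": box=(200,120,300,225)
    else: box=(285,120,335,220)
    P_=P['im'][box[1]:box[3],box[0]:box[2]]
    cv2.imwrite(f"pics/press_{n}.png",cv2.resize(P_,None,fx=5.5,fy=5.5,interpolation=cv2.INTER_CUBIC))
E
```

```text
scene [317. 236.] c [478.  136.2] s [34. 52.] long axis deg 99 zmed 26
scene [277. 250.] c [608.4 131.3] s [88. 31.] long axis deg 77 zmed 26
scene [360. 269.] c [455.9 299.9] s [36. 62.] long axis deg 100 zmed 25
scene [311. 289.] c [604.1 296.4] s [33. 76.] long axis deg 90 zmed 26
side [267. 233.] c [602.9 134.3] s [86. 31.] long axis deg 75 zmed 24
side [301. 243.] c [472.6 139.1] s [25. 48.] long axis deg 106 zmed 25
side [252. 271.] c [598.4 297.7] s [28. 72.] long axis deg 91 zmed 24
side [294. 284.] c [451.  301.5] s [26. 59.] long axis deg 106 zmed 26
side [280. 309.] c [467.1 401.3] s [30. 58.] long axis deg 141 zmed 25
```

View pics/press_scene.png

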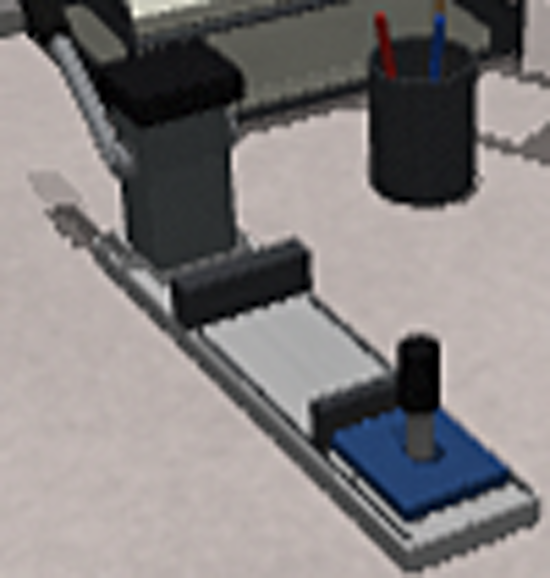

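View pics/press_side.png

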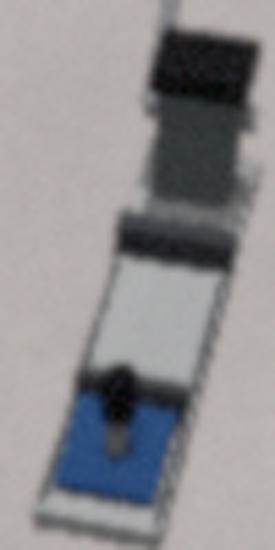

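The red strip in the frame is 60 mm, so the target is gauge_b at about (453,300). Now a rough pose for the press, from the bed pixels.

```bash
python3 - <<'E'
from h import *
P=load("pics/scene0.npz")
def pt(x,y): return 200+x/5.5,120+y/5.5
# scene: bed front corners near (410,565)->table z0 ; top corners
for nm,x,y,z in(("front left top",405,540,20),("front right top",538,495,20),("fence foot left",205,330,20),("fence topL",178,285,50),("fence topR(front)",310,258,50),("stop top L",315,400,51),("stop topR",395,375,51),("knob top",419,345,106),("fence foot R",312,298,20)):
    print(nm,np.round(cast(P,[pt(x,y)],z)[0],1))
P=load("pics/side0.npz")
def pt(x,y): return 285+x/5.5,120+y/5.5
for nm,x,y,z in(("front left top",38,515,20),("front right top",160,530,20),("fence foot L",120,262,20),("fence foot R",222,268,20),("fence topL",120,248,50),("knob top",120,370,106),("stop top L",80,383,51),("stop topR",185,395,51)):
    print(nm,np.round(cast(P,[pt(x,y)],z)[0],1))
E
```

```text
front left top [549.9   7.1  20. ]
front right top [464.9   7.9  20. ]
fence foot left [ 558.1 -241.2   20. ]
fence topL [ 568.9 -252.6   50. ]
fence topR(front) [ 483.1 -241.5   50. ]
stop top L [551.5 -97.5  51. ]
stop topR [499.4 -97.5  51. ]
knob top [511.9 -44.5 106. ]
fence foot R [ 482.7 -242.1   20. ]
front left top [543.6  19.8  20. ]
front right top [461.7   6.9  20. ]
fence foot L [ 557.2 -238.2   20. ]
fence foot R [ 482.4 -256.1   20. ]
fence topL [ 554.3 -221.4   50. ]
knob top [509.5 -47.5 106. ]
stop top L [543.9 -78.8  51. ]
stop topR [471.6 -90.5  51. ]
```

```bash
python3 -m inch '[{"dp":[0,0,-40],"angular":[0,0,0],"fingers":0},{"dp":[0,0,-80],"angular":[0,0,0],"fingers":0},{"dp":[-217,-367,-100],"angular":[0,0,-1.17],"fingers":0},{"dp":[-217,-367,-100],"angular":[0,0,-1.17],"fingers":0},{"dp":[-217,-367,-100],"angular":[0,0,-1.17],"fingers":0},{"dp":[-217,-367,-100],"angular":[0,0,-1.17],"fingers":0},{"dp":[-217,-367,-100],"angular":[0,0,-1.17],"fingers":0},{"dp":[-217,-367,-100],"angular":[0,0,-1.17],"fingers":0},{"dp":[-217,-367,-100],"angular":[0,0,-1.17],"fingers":0},{"dp":[-217,-367,-100],"angular":[0,0,-1.17],"fingers":0},{"dp":[-217,-367,-100],"angular":[0,0,-1.17],"fingers":0},{"dp":[-217,-367,-100],"angular":[0,0,-1.17],"fingers":0}]' && python3 -m inch '[{"dp":[0,0,0],"angular":[0,0,0],"fingers":0},{"dp":[0,0,0],"angular":[0,0,0],"fingers":0},{"dp":[0,0,0],"angular":[0,0,0],"fingers":0},{"dp":[0,0,0],"angular":[0,0,0],"fingers":0}]'
cat > grab.py <<'E'
import sys
from h import *
from rig import vision,monitor
n,tag=sys.argv[1:]
s=monitor.sense(); p=vision.camera_params(n); im,d=vision.grab_frame(n)
cv2.imwrite(f"pics/{tag}.png",im); np.savez(f"pics/{tag}.npz",im=im,d=d,tcp=s['eef_pos'],rot=s['tcp_rot'],**{k:np.array(v) for k,v in p.items()})
print(s['clock'],s['eef_pos'],s['tcp_rot'],s['qpos'])
E
python3 grab.py wrist w1
```

```text
clock: 1.15
eef_pos: [505.8, -207.3, 300.8]
tcp_rot: [3.142, 0.0, 0.07]
contact_force: [-0.0, -0.5, -0.2]
opening: 0.997
clock: 1.48
eef_pos: [504.6, -210.0, 300.5]
tcp_rot: [3.141, 0.001, 0.062]
contact_force: [-0.1, -0.2, -0.1]
opening: 0.995
1.4833 [ 504.62195955 -209.99663964  300.49015732] [3.14147994e+00 6.41966358e-04 6.17895871e-02] [-3.96829377e-01  1.47913200e-01  1.68071821e+00 -3.98384294e-04
  1.31348699e+00 -4.58517518e-01]
```

View pics/w1.png

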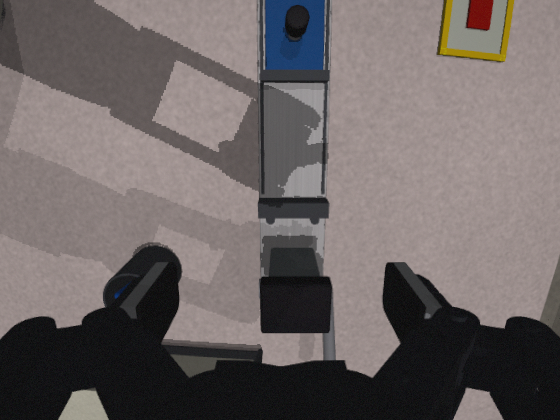

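```bash
python3 - <<'E'
from h import *
P=load("pics/w1.npz")
im=P['im'][0:300,240:350]
cv2.imwrite("pics/w1z.png",cv2.resize(im[50:230],None,fx=5,fy=3.3,interpolation=cv2.INTER_CUBIC))
for r in (100,120,140,160,180): print(r,P['im'][r,252:275].mean(1).astype(int),P['im'][r,318:338].mean(1).astype(int))
for c in (275,295,312): print(c,list(zip(range(64,92),P['im'][64:92,c].mean(1).astype(int))),list(zip(range(188,222),P['im'][188:222,c].mean(1).astype(int))))
def D(x,y): return np.round(depthpts(P,[(x,y)],P['d'])[0],0)
for q in ((295,76),(275,76),(295,120),(295,208),(295,195),(295,300),(297,18)): print(q,D(*q))
E
```

```text
100 [ 90  91 126 126  90  69  79  93  45  35  35  61  94  92  92  91  95  96
  93  95  94  94  94] [154 152 153 155 154 122  69  58  61 127 144 139 143 146 147 147 148 151
 151 151]
120 [93 91 92 92 91 89 71 90 63 38 37 49 93 90 91 91 95 95 91 93 94 93 92] [ 95  92 123 156 154 123  57  58  98 130 129 137 147 147 150 155 157 156
 153 152]
140 [91 91 91 90 90 88 72 82 78 38 37 47 93 89 90 92 93 92 93 93 91 91 91] [151 153 157 156 135  75  58  62 103 134 131 150 149 147 145 143 144 143
 144 146]
160 [89 89 90 88 87 87 73 82 89 37 36 44 79 87 91 90 91 92 91 92 92 92 92] [ 91  94  94  87  57  35  39  61  90 109 153 154 153 150 150 147 144 142
 146 148]
180 [89 90 89 90 91 88 71 77 87 58 37 39 61 91 92 94 91 91 91 94 94 92 91] [152 154 154 134  57  61  93 151 137 145 147 148 149 148 148 146 145 144
 142 143]
275 [(64, np.int64(67)), (65, np.int64(70)), (66, np.int64(69)), (67, np.int64(68)), (68, np.int64(68)), (69, np.int64(67)), (70, np.int64(59)), (71, np.int64(59)), (72, np.int64(58)), (73, np.int64(60)), (74, np.int64(60)), (75, np.int64(59)), (76, np.int64(56)), (77, np.int64(58)), (
[... 3108 characters left out ...]
t64(29)), (199, np.int64(28)), (200, np.int64(26)), (201, np.int64(25)), (202, np.int64(35)), (203, np.int64(46)), (204, np.int64(57)), (205, np.int64(57)), (206, np.int64(57)), (207, np.int64(56)), (208, np.int64(54)), (209, np.int64(58)), (210, np.int64(57)), (211, np.int64(55)), (212, np.int64(56)), (213, np.int64(57)), (214, np.int64(59)), (215, np.int64(57)), (216, np.int64(57)), (217, np.int64(54)), (218, np.int64(57)), (219, np.int64(57)), (220, np.int64(58)), (221, np.int64(57))]
(295, 76) [514. -99.  52.]
(275, 76) [ 491. -100.   52.]
(295, 120) [ 519. -149.   20.]
(295, 208) [ 526. -256.   50.]
(295, 195) [ 526. -246.   21.]
(295, 300) [ 527. -328.  152.]
(297, 18) [510. -50. 106.]
```

View pics/w1z.png

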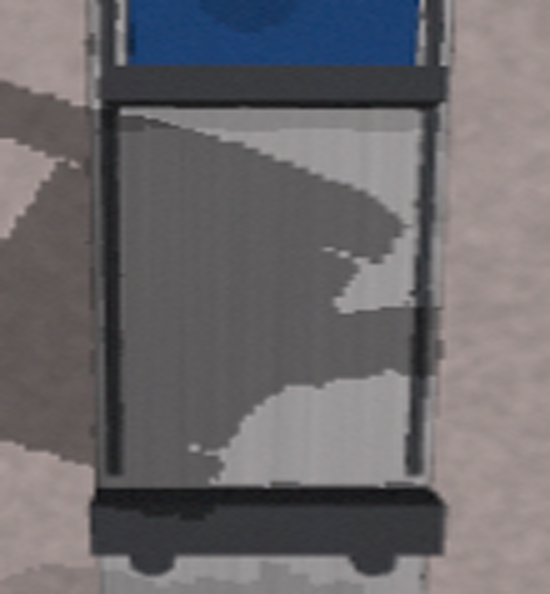

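```bash
python3 - <<'E'
from h import *
P=load("pics/w1.npz")
a=cast(P,[(293.1,100),(292.8,140),(292.5,180)],20); print("center",a.round(1))
print("groove inner w",[np.ptp(cast(P,[(l,r),(q,r)],20)[:,0]).round(1) for l,q,r in((263,323.2,100),(263,322.4,140),(263.8,321.3,180))])
print("fence foot",cast(P,[(268,197.2),(295,197.2),(318,197.2)],20).round(1))
print("fence top edges",cast(P,[(275,204.8),(312,203),(260,217),(328,217),(260,199),(328,199)],50).round(1))
print("stop top edge",cast(P,[(275,79.8),(312,79.8),(275,69.7),(312,69.7),(261,76),(329.5,76)],51).round(1))
print("stop foot",cast(P,[(275,82.3),(312,82.5)],20).round(1))
g=cv2.cvtColor(P['im'],cv2.COLOR_BGR2GRAY)
print(cast(P,[(297,8),(297,20),(286,20),(308,20)],106).round(1))
p=depthpts(P,[(x,y) for x in range(280,315) for y in range(0,45)],P['d']); k=p[(p[:,2]>103)&(p[:,2]<110)]; print("knobtop",len(k),k.mean(0),np.ptp(k,axis=0))
E
```

```text
center [[ 514.8 -124.2   20. ]
 [ 517.9 -174.    20. ]
 [ 521.2 -226.2   20. ]]
groove inner w [np.float64(75.6), np.float64(76.5), np.float64(76.1)]
fence foot [[ 490.  -251.6   20. ]
 [ 526.2 -249.4   20. ]
 [ 557.1 -247.4   20. ]]
fence top edges [[ 500.  -253.8   50. ]
 [ 546.4 -248.5   50. ]
 [ 481.9 -271.    50. ]
 [ 568.4 -265.6   50. ]
 [ 480.8 -247.4   50. ]
 [ 566.1 -242.1   50. ]]
stop top edge [[ 491.3 -104.1   51. ]
 [ 534.  -101.4   51. ]
 [ 490.6  -93.    51. ]
 [ 533.1  -90.2   51. ]
 [ 474.9 -100.9   51. ]
 [ 553.9  -95.8   51. ]]
stop foot [[ 490.8 -104.3   20. ]
 [ 536.8 -101.6   20. ]]
[[509.7 -40.4 106. ]
 [510.5 -51.4 106. ]
 [499.8 -52.1 106. ]
 [521.2 -50.7 106. ]]
knobtop 465 [510.39490424 -48.82889023 106.27529563] [22.7369086  22.58322326  5.45515797]
```

```bash
python3 -m inch '[{"dp":[-13,-474,50],"angular":[0,0,-0.168],"fingers":0},{"dp":[-13,-474,50],"angular":[0,0,-0.168],"fingers":0},{"dp":[-13,-474,50],"angular":[0,0,-0.168],"fingers":0},{"dp":[-13,-474,50],"angular":[0,0,-0.168],"fingers":0},{"dp":[-13,-474,50],"angular":[0,0,-0.168],"fingers":0},{"dp":[-13,-474,50],"angular":[0,0,-0.168],"fingers":0},{"dp":[-13,-474,50],"angular":[0,0,-0.168],"fingers":0},{"dp":[-13,-474,50],"angular":[0,0,-0.168],"fingers":0},{"dp":[-13,-474,50],"angular":[0,0,-0.168],"fingers":0},{"dp":[-13,-474,50],"angular":[0,0,-0.168],"fingers":0},{"dp":[-13,-474,50],"angular":[0,0,-0.168],"fingers":0},{"dp":[-13,-474,50],"angular":[0,0,-0.168],"fingers":0}]' && python3 -m inch '[{"dp":[0,0,0],"angular":[0,0,0],"fingers":0},{"dp":[0,0,0],"angular":[0,0,0],"fingers":0},{"dp":[0,0,0],"angular":[0,0,0],"fingers":0},{"dp":[0,0,0],"angular":[0,0,0],"fingers":0}]'
python3 grab.py wrist w2
```

```text
clock: 2.53
eef_pos: [462.1, 265.8, 250.2]
tcp_rot: [-3.14, 0.0, 0.23]
contact_force: [-0.4, -0.6, 0.5]
opening: 0.998
clock: 2.87
eef_pos: [462.9, 261.4, 250.9]
tcp_rot: [3.141, -0.0, 0.229]
contact_force: [0.2, 0.7, -0.3]
opening: 1.003
2.8667 [462.88845197 261.36963896 250.88072483] [ 3.14128212e+00 -1.33324399e-04  2.28886085e-01] [ 5.11434107e-01  1.60395993e-01  1.77549324e+00 -3.59066082e-04
  1.20566199e+00  2.82676249e-01]
```

View pics/w2.png

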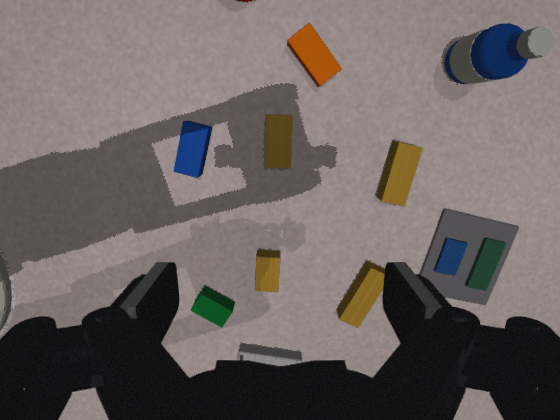

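The wrist view shows gauge_b at pixel (279,141), 48 mm gauge_a at (267,271), 72 mm gauge_c at (399,173) and 84 mm gauge_d at (362,295).

```bash
python3 - <<'E'
from h import *
P=load("pics/w2.npz"); hsv=cv2.cvtColor(P['im'],cv2.COLOR_BGR2HSV)
m=cv2.inRange(hsv,(14,90,40),(30,255,255)); m=cv2.morphologyEx(m,cv2.MORPH_OPEN,np.ones((3,3)))
N,L,S,C=cv2.connectedComponentsWithStats(m)
for i in range(1,N):
    if S[i,4]<150: continue
    ys,xs=np.where((L==i)&(P['d']>0)); uv=np.c_[xs,ys]; p=depthpts(P,uv,P['d'])
    k=p[:,2]>21
    if k.sum()<50: continue
    q=cast(P,uv[k],25)
    rc=cv2.minAreaRect(q[:,:2].astype(np.float32)); b=cv2.boxPoints(rc);e=b[1]-b[0];f=b[2]-b[1];e=e if np.hypot(*e)>np.hypot(*f) else f
    pc=np.cov(q[:,:2].T); w,v=np.linalg.eigh(pc); v=v[:,1]
    print(C[i].round(),"c",np.round(rc[0],1),"mean",q.mean(0).round(1),"s",np.round(rc[1],1),"ax %.3f"%(np.arctan2(e[1],e[0])%np.pi),"pca %.3f"%(np.arctan2(v[1],v[0])%np.pi),"z %.1f"%np.median(p[k,2]))
E
```

```text
[314.  54.] c [468.5 397.5] mean [468.1 397.7  25. ] s [29.3 58.6] ax 2.459 pca 2.444 z 25.7
[278. 141.] c [451.4 297.6] mean [451.3 297.5  25. ] s [29.6 59.6] ax 1.790 pca 1.769 z 25.6
[399. 173.] c [600.  293.3] mean [600.1 294.1  25. ] s [31.9 71.4] ax 1.590 pca 1.579 z 25.6
[267. 270.] c [474.9 134.2] mean [474.8 134.5  25. ] s [29.7 48.7] ax 1.738 pca 1.738 z 25.5
[362. 294.] c [604.2 129.2] mean [603.7 129.1  25. ] s [84.9 32.4] ax 1.338 pca 1.382 z 25.5
```

```bash
python3 -m inch '[{"dp":[-3,-38,40],"angular":[0,0,0.025],"fingers":0},{"dp":[-3,-38,80],"angular":[0,0,0.025],"fingers":0},{"dp":[-3,-38,115],"angular":[0,0,0.025],"fingers":0},{"dp":[-3,-38,150],"angular":[0,0,0.025],"fingers":0},{"dp":[-3,-38,170],"angular":[0,0,0.025],"fingers":0},{"dp":[-3,-38,180],"angular":[0,0,0.025],"fingers":0},{"dp":[-3,-38,180],"angular":[0,0,0.025],"fingers":0},{"dp":[-3,-38,180],"angular":[0,0,0.025],"fingers":0},{"dp":[-3,-38,180],"angular":[0,0,0.025],"fingers":0}]'
python3 grab.py wrist w3
```

```text
clock: 3.67
eef_pos: [452.2, 299.7, 72.5]
tcp_rot: [-3.141, -0.003, 0.205]
contact_force: [-1.2, -1.3, 0.1]
opening: 1.0
3.6667 [452.23944727 299.69387601  72.47114312] [-3.14057734e+00 -2.64154341e-03  2.05314818e-01] [ 5.82498473e-01  3.86412711e-01  1.91961047e+00 -3.91237291e-05
  8.32739673e-01  3.77208598e-01]
```

View pics/w3.png

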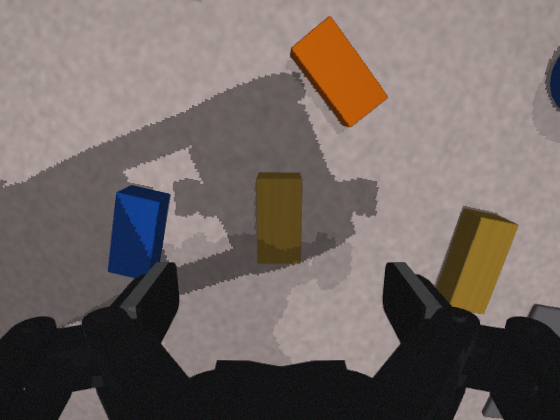

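```bash
python3 - <<'E'
from h import *
P=load("pics/w3.npz"); hsv=cv2.cvtColor(P['im'],cv2.COLOR_BGR2HSV)
m=cv2.inRange(hsv,(14,90,30),(32,255,255)); m=cv2.morphologyEx(m,cv2.MORPH_OPEN,np.ones((3,3)))
N,L,S,C=cv2.connectedComponentsWithStats(m); i=L[215,279]
ys,xs=np.where((L==i)); uv=np.c_[xs,ys]; p=depthpts(P,uv,P['d']); k=p[:,2]>22
q=cast(P,uv[k],25); rc=cv2.minAreaRect(q[:,:2].astype(np.float32)); b=cv2.boxPoints(rc);e=b[1]-b[0];f=b[2]-b[1];e=e if np.hypot(*e)>np.hypot(*f) else f
print(rc,np.arctan2(e[1],e[0])%np.pi, np.median(p[k,2]))
E
```

```text
((451.05059814453125, 298.59002685546875), (29.871196746826172, 62.02021026611328), 11.590617179870605) 1.7730907 25.62208573747603
```

```bash
python3 -m inch '[{"dp":[-1,0,30],"angular":[0,0,0],"fingers":0},{"dp":[-1,0,55],"angular":[0,0,0],"fingers":0},{"dp":[-1,0,66],"angular":[0,0,0],"fingers":0},{"dp":[-1,0,67],"angular":[0,0,0],"fingers":0},{"dp":[-1,0,67],"angular":[0,0,0],"fingers":0},{"dp":[-1,0,67],"angular":[0,0,0],"fingers":80}]' 50 && python3 -m inch '[{"dp":[0,0,0],"angular":[0,0,0],"fingers":230},{"dp":[0,0,0],"angular":[0,0,0],"fingers":230},{"dp":[0,0,0],"angular":[0,0,0],"fingers":230},{"dp":[0,0,0],"angular":[0,0,0],"fingers":230},{"dp":[0,0,0],"angular":[0,0,0],"fingers":230},{"dp":[0,0,0],"angular":[0,0,0],"fingers":230},{"dp":[0,0,0],"angular":[0,0,0],"fingers":230},{"dp":[0,0,0],"angular":[0,0,0],"fingers":230}]' 50
```

```text
clock: 4.22
eef_pos: [450.8, 299.7, 5.1]
tcp_rot: [-3.141, -0.002, 0.206]
contact_force: [-0.1, -0.1, 0.5]
opening: 0.884
clock: 4.88
eef_pos: [449.8, 299.0, 3.7]
tcp_rot: [3.142, 0.0, 0.206]
contact_force: [-0.3, -0.3, 1.2]
opening: 0.095
```

```bash
python3 grab.py wrist w4; python3 -c "
from rig import monitor;s=monitor.sense();print(s['opening'],s['contact_force'])"
```

```text
4.8833 [449.77488728 299.04645549   3.67079816] [3.14150644e+00 1.47923166e-04 2.06061675e-01] [ 5.84005307e-01  4.94132103e-01  1.95453285e+00 -3.99751731e-05
  6.93096992e-01  3.77974380e-01]
0.09575659950517815 [ 0.48954758 -0.24085986 -1.00160667]
```

View pics/w4.png

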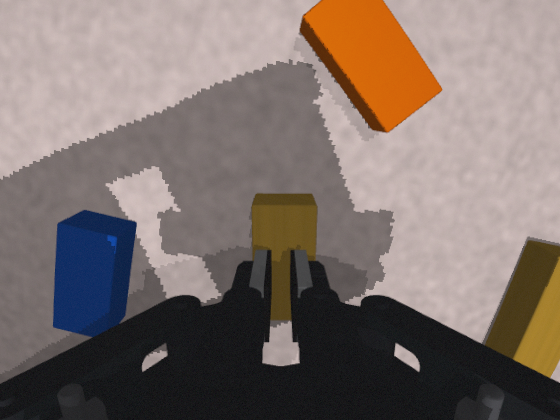

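```bash
python3 - <<'E'
from h import *
P=load("pics/w4.npz")
for q in ((260,256),(262,270),(258,262),(300,262),(302,275),(280,260),(280,300),(262,230),(300,230),(265,300),(245,270),(318,270),(285,200)): print(q,P['d'][q[1],q[0]],depthpts(P,[q],P['d'])[0].round(0))
print(-P['R'].T@P['t'])
E
python3 grab.py scene s4; python3 -c "
from h import *
P=load('pics/s4.npz');cv2.imwrite('pics/s4z.png',cv2.resize(P['im'][180:320,270:430],None,fx=4,fy=4))"
```

```text
(260, 256) 143.12573 [439. 308.  44.]
(262, 270) 127.94831 [440. 309.  60.]
(258, 262) 135.89383 [438. 308.  51.]
(300, 262) 136.55966 [455. 311.  51.]
(302, 275) 124.39692 [455. 312.  63.]
(280, 260) 164.76399 [449. 299.  25.]
(280, 300) 169.61053 [453. 279.  25.]
(262, 230) 159.44965 [438. 313.  26.]
(300, 230) 159.88446 [455. 316.  25.]
(265, 300) 117.377426 [443. 304.  72.]
(245, 270) 138.30612 [434. 303.  50.]
(318, 270) 137.8555 [462. 309.  50.]
(285, 200) 166.12198 [446. 326.  16.]
[435.47201863 364.73569508 177.02037288]
4.9333 [449.80419387 299.0967997    3.68510205] [3.14157871e+00 1.05743352e-04 2.05997009e-01] [5.84017526e-01 4.94138217e-01 1.95446782e+00 4.08068068e-05
 6.93090043e-01 3.77989123e-01]
```

View pics/s4z.png

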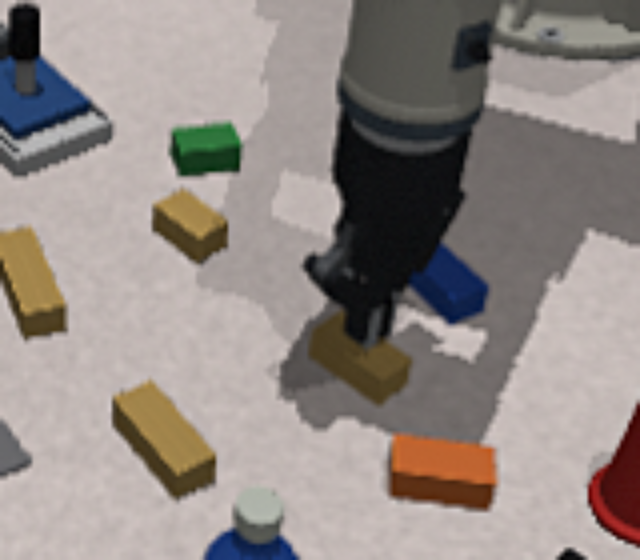

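```bash
python3 - <<'E'
from h import *
from rig import r
print([a for a in dir(r) if a[0]!='_'], r.grip_point_offset)
for f in("w2","w4"):
    P=load(f"pics/{f}.npz"); d=P['d']; tcp=P['tcp']
    ys,xs=np.mgrid[230:340,150:420]; uv=np.c_[xs.ravel(),ys.ravel()]
    p=depthpts(P,uv,d); k=(d[uv[:,1],uv[:,0]]<(230 if f=="w2" else 150))&(d[uv[:,1],uv[:,0]]>0)
    q=p[k]; u=uv[k]; o=np.argsort(q[:,2])[:12]
    print(f,tcp.round(1)); print(np.c_[u[o],(q[o]-tcp).round(1)])
E
```

```text
['MotionError', 'grip_point_offset'] 18.700000000000003
w2 [462.9 261.4 250.9]
[[383.  288.   42.1   7.   43.1]
 [176.  267.  -43.9  -3.1  43.2]
 [177.  277.  -42.8  -7.5  43.3]
 [385.  268.   40.   16.   43.3]
 [176.  268.  -43.8  -3.5  43.5]
 [177.  287.  -42.1 -12.   43.5]
 [176.  270.  -43.6  -4.3  43.6]
 [383.  289.   42.    6.7  43.6]
 [178.  288.  -41.6 -12.2  43.7]
 [178.  292.  -41.3 -14.1  43.7]
 [385.  267.   39.6  16.6  43.8]
 [178.  297.  -41.  -16.4  43.8]]
w4 [449.8 299.    3.7]
[[291.  250.    1.9  11.2  33.6]
 [301.  250.    6.1  12.2  33.8]
 [260.  250.  -11.2   8.7  34. ]
 [305.  250.    7.7  12.7  34.1]
 [266.  250.   -8.7   9.3  34.3]
 [302.  250.    6.4  12.5  34.3]
 [261.  250.  -10.8   8.9  34.4]
 [262.  250.  -10.4   9.   34.4]
 [298.  250.    4.7  12.1  34.4]
 [257.  250.  -12.5   8.5  34.4]
 [264.  250.   -9.6   9.2  34.4]
 [269.  250.   -7.5   9.6  34.4]]
```

```bash
python3 - <<'E'
from h import *
P=load("pics/s4.npz")
for y in range(255,272):
    print(y,[ (x,int(P['im'][y,x].max()),tuple(depthpts(P,[(x,y)],P['d'])[0].round(0).astype(int))) for x in (358,361,364,367)])
E
```

```text
255 [(358, 17, (np.int64(485), np.int64(318), np.int64(96))), (361, 18, (np.int64(473), np.int64(315), np.int64(88))), (364, 15, (np.int64(462), np.int64(315), np.int64(82))), (367, 0, (np.int64(442), np.int64(306), np.int64(65)))]
256 [(358, 16, (np.int64(485), np.int64(318), np.int64(93))), (361, 18, (np.int64(473), np.int64(316), np.int64(85))), (364, 21, (np.int64(460), np.int64(314), np.int64(77))), (367, 2, (np.int64(445), np.int64(308), np.int64(65)))]
257 [(358, 14, (np.int64(482), np.int64(316), np.int64(86))), (361, 18, (np.int64(464), np.int64(308), np.int64(71))), (364, 56, (np.int64(457), np.int64(311), np.int64(70))), (367, 8, (np.int64(444), np.int64(308), np.int64(61)))]
258 [(358, 16, (np.int64(485), np.int64(320), np.int64(87))), (361, 10, (np.int64(463), np.int64(307), np.int64(66))), (364, 78, (np.int64(458), np.int64(313), np.int64(69))), (367, 11, (np.int64(443), np.int64(308), np.int64(57)))]
259 [(358, 19, (np.int64(469), np.int64(304), np.int64(62))), (361, 13, (np.int64(463), np.int64(308), np.int64(64))), (364, 80, (np.int64(457), np.int64(312), np.int64(63
[... 2159 characters left out ...]
]
269 [(358, 82, (np.int64(463), np.int64(303), np.int64(24))), (361, 87, (np.int64(457), np.int64(308), np.int64(24))), (364, 97, (np.int64(451), np.int64(312), np.int64(25))), (367, 96, (np.int64(443), np.int64(315), np.int64(24)))]
270 [(358, 83, (np.int64(465), np.int64(306), np.int64(23))), (361, 98, (np.int64(459), np.int64(310), np.int64(24))), (364, 98, (np.int64(452), np.int64(314), np.int64(23))), (367, 94, (np.int64(445), np.int64(317), np.int64(23)))]
271 [(358, 74, (np.int64(466), np.int64(308), np.int64(21))), (361, 97, (np.int64(462), np.int64(314), np.int64(25))), (364, 95, (np.int64(456), np.int64(318), np.int64(26))), (367, 97, (np.int64(447), np.int64(320), np.int64(23)))]
```

The fingers closed on nothing. They stopped at the commanded 230 counts, and both cameras put the fingertips about 32 mm above the reported TCP height, clear of the block. Sideways they are on centre. I'll open, go lower by the measured amount while watching the force, and grip again.

```bash
python3 -m inch '[{"dp":[1,0,-4],"angular":[0,0,0],"fingers":0},{"dp":[1,0,-4],"angular":[0,0,0],"fingers":0},{"dp":[1,0,-4],"angular":[0,0,0],"fingers":0},{"dp":[1,0,-4],"angular":[0,0,0],"fingers":0},{"dp":[1,0,-4],"angular":[0,0,0],"fingers":0},{"dp":[1,0,-4],"angular":[0,0,0],"fingers":0},{"dp":[1,0,-4],"angular":[0,0,0],"fingers":0},{"dp":[1,0,-4],"angular":[0,0,0],"fingers":0}]' && python3 -m inch '[{"dp":[0,0,8],"angular":[0,0,0],"fingers":0},{"dp":[0,0,16],"angular":[0,0,0],"fingers":0},{"dp":[0,0,24],"angular":[0,0,0],"fingers":0},{"dp":[0,0,30],"angular":[0,0,0],"fingers":0},{"dp":[0,0,30],"angular":[0,0,0],"fingers":0},{"dp":[0,0,30],"angular":[0,0,0],"fingers":0}]'; python3 grab.py wrist w5
```

```text
clock: 5.65
eef_pos: [450.8, 299.3, 7.7]
tcp_rot: [3.142, 0.0, 0.206]
contact_force: [0.6, -0.1, -0.1]
opening: 1.001
clock: 6.15
eef_pos: [450.3, 299.0, -23.1]
tcp_rot: [3.141, 0.001, 0.206]
contact_force: [-0.4, -0.1, -0.2]
opening: 1.003
6.15 [450.32646228 298.9684236  -23.07043645] [3.14104738e+00 1.38568681e-03 2.05977913e-01] [5.83302129e-01 5.40953528e-01 1.96001336e+00 6.03597923e-06
 6.42114871e-01 3.77319001e-01]
```

View pics/w5.png

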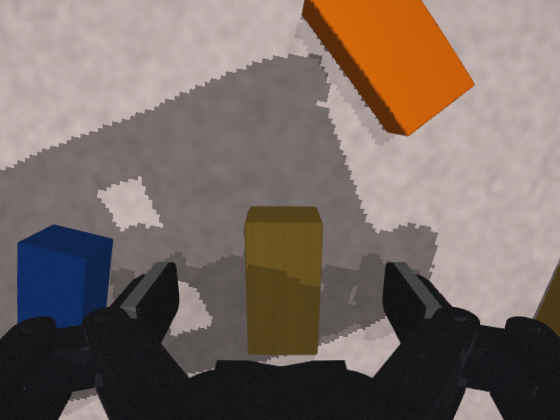

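```bash
python3 -m inch '[{"dp":[0,0,5],"angular":[0,0,0],"fingers":0},{"dp":[0,0,5],"angular":[0,0,0],"fingers":100},{"dp":[0,0,5],"angular":[0,0,0],"fingers":220},{"dp":[0,0,5],"angular":[0,0,0],"fingers":220},{"dp":[0,0,5],"angular":[0,0,0],"fingers":220},{"dp":[0,0,5],"angular":[0,0,0],"fingers":220},{"dp":[0,0,5],"angular":[0,0,0],"fingers":220},{"dp":[0,0,5],"angular":[0,0,0],"fingers":220}]' 60; python3 grab.py wrist w6
```

```text
clock: 6.87
eef_pos: [451.1, 299.4, -26.9]
tcp_rot: [-3.141, -0.001, 0.206]
contact_force: [0.1, -0.6, 5.6]
opening: 0.341
6.8667 [451.0789581  299.44682591 -26.8741997 ] [-3.14138018e+00 -5.81995511e-04  2.06020149e-01] [ 5.83288222e-01  5.47709462e-01  1.96061067e+00 -2.85215263e-05
  6.32653181e-01  3.77291007e-01]
```

View pics/w6.png

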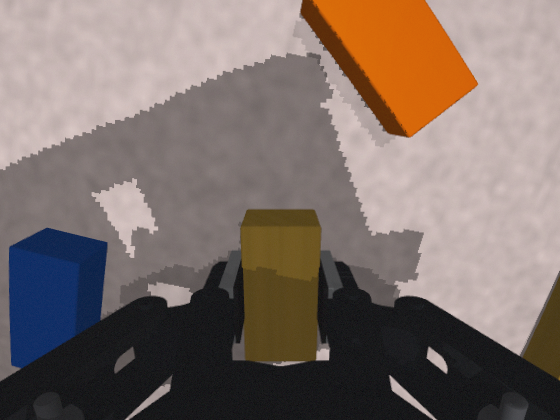

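Gripped: opening 0.341 is about 29 mm. Now I'll lift and carry it over the press.

```bash
python3 -m inch '[{"dp":[0,0,-10],"angular":[0,0,0],"fingers":220},{"dp":[0,0,-35],"angular":[0,0,0],"fingers":220},{"dp":[0,0,-70],"angular":[0,0,0],"fingers":220},{"dp":[0,0,-105],"angular":[0,0,0],"fingers":220},{"dp":[0,0,-140],"angular":[0,0,0],"fingers":220},{"dp":[0,0,-175],"angular":[0,0,0],"fingers":220},{"dp":[-2,30,-180],"angular":[0,0,0.01],"fingers":220},{"dp":[-4,60,-180],"angular":[0,0,0.02],"fingers":220},{"dp":[-7,95,-180],"angular":[0,0,0.03],"fingers":220},{"dp":[-9,130,-180],"angular":[0,0,0.04],"fingers":220},{"dp":[-12,165,-180],"angular":[0,0,0.05],"fingers":220},{"dp":[-14,200,-180],"angular":[0,0,0.06],"fingers":220}]' && python3 -m inch '[{"dp":[-2,35,0],"angular":[0,0,0.01],"fingers":220},{"dp":[-4,70,0],"angular":[0,0,0.02],"fingers":220},{"dp":[-6,105,0],"angular":[0,0,0.03],"fingers":220},{"dp":[-8,140,0],"angular":[0,0,0.04],"fingers":220},{"dp":[-10,175,0],"angular":[0,0,0.05],"fingers":220},{"dp":[-12,210,0],"angular":[0,0,0.06],"fingers":220},{"dp":[-13,245,0],"angular":[0,0,0.07],"fingers":220},{"dp":[-14,275,0],"angular":[0,0,0.08],"fingers":220},{"dp":[-14,290,0],"angular":[0,0,0.083],"fingers":220},{"dp":[-14,290,0],"angular":[0,0,0.083],"fingers":220},{"dp":[-14,290,0],"angular":[0,0,0.083],"fingers":220}]'; python3 grab.py wrist w7
```

```text
clock: 7.92
eef_pos: [477.2, 99.0, 153.0]
tcp_rot: [3.142, 0.001, 0.146]
contact_force: [1.6, -0.8, -3.3]
opening: 0.336
clock: 8.83
eef_pos: [505.8, -188.4, 152.5]
tcp_rot: [-3.141, 0.001, 0.061]
contact_force: [-0.2, 0.8, -3.8]
opening: 0.338
8.8333 [ 505.77038209 -188.36909317  152.54355162] [-3.14074739e+00  8.49979674e-04  6.13380413e-02] [-3.59596615e-01  2.76187766e-01  1.86262238e+00  5.02816887e-04
  1.00390373e+00 -4.21204554e-01]
```

View pics/w7.png

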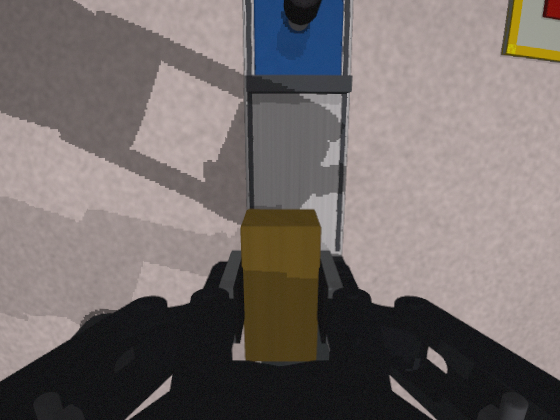

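```bash
python3 -m inch '[{"dp":[13,22,0],"angular":[0,0,0],"fingers":220},{"dp":[13,22,20],"angular":[0,0,0],"fingers":220},{"dp":[13,22,50],"angular":[0,0,0],"fingers":220},{"dp":[13,22,80],"angular":[0,0,0],"fingers":220},{"dp":[13,22,105],"angular":[0,0,0],"fingers":220},{"dp":[13,22,120],"angular":[0,0,0],"fingers":220},{"dp":[13,22,120],"angular":[0,0,0],"fingers":220},{"dp":[13,22,120],"angular":[0,0,0],"fingers":220},{"dp":[13,22,120],"angular":[0,0,0],"fingers":220}]'; python3 grab.py wrist w8;python3 grab.py side d8;python3 -c "
from h import *
P=load('pics/d8.npz');cv2.imwrite('pics/d8z.png',cv2.resize(P['im'][110:230,260:380],None,fx=5,fy=5,interpolation=cv2.INTER_CUBIC))"
```

```text
clock: 9.63
eef_pos: [521.5, -208.9, 33.8]
tcp_rot: [3.141, -0.001, 0.064]
contact_force: [0.6, -0.8, -3.0]
opening: 0.339
9.6333 [ 521.51514224 -208.8838746    33.83736223] [ 3.14115780e+00 -1.09540171e-03  6.40632780e-02] [-3.83690143e-01  4.69667226e-01  1.89652012e+00  1.17651570e-04
  7.74229626e-01 -4.47837251e-01]
9.6833 [ 521.83913249 -209.19598288   34.15984829] [ 3.14076470e+00 -1.93041133e-03  6.38287512e-02] [-3.83994044e-01  4.69257590e-01  1.89621800e+00  1.28132690e-04
  7.74018504e-01 -4.47913531e-01]
```

View pics/w8.png

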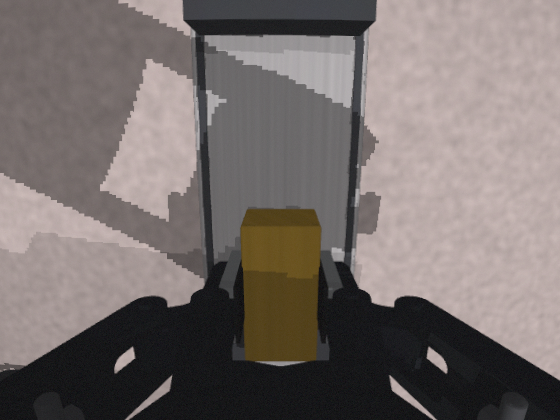

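View pics/d8z.png

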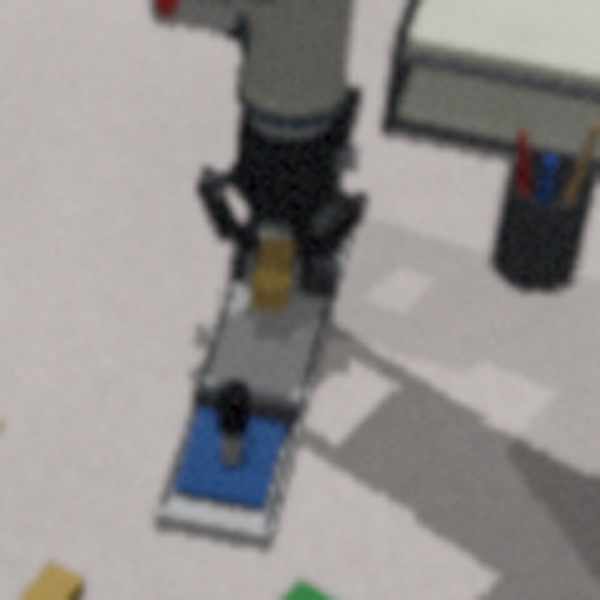

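```bash
python3 -m inch '[{"dp":[0,0,15],"angular":[0,0,0],"fingers":220},{"dp":[0,0,26],"angular":[0,0,0],"fingers":220},{"dp":[0,0,33],"angular":[0,0,0],"fingers":220},{"dp":[0,0,36],"angular":[0,0,0],"fingers":220},{"dp":[0,0,38],"angular":[0,0,0],"fingers":220},{"dp":[0,0,38],"angular":[0,0,0],"fingers":220}]' && python3 -m inch '[{"dp":[0,0,1],"angular":[0,0,0],"fingers":220},{"dp":[0,0,1],"angular":[0,0,0],"fingers":220},{"dp":[0,0,1],"angular":[0,0,0],"fingers":220}]'
```

```text
clock: 10.23
eef_pos: [520.6, -209.4, -5.5]
tcp_rot: [-3.141, 0.0, 0.063]
contact_force: [0.2, -0.4, -2.9]
opening: 0.341
clock: 10.48
eef_pos: [520.9, -209.5, -6.0]
tcp_rot: [3.141, -0.0, 0.063]
contact_force: [0.4, 0.3, -3.4]
opening: 0.339
```

```bash
python3 -m inch '[{"dp":[0,0,0.5],"angular":[0,0,0],"fingers":220},{"dp":[0,0,1],"angular":[0,0,0],"fingers":220},{"dp":[0,0,1],"angular":[0,0,0],"fingers":220},{"dp":[0,0,1],"angular":[0,0,0],"fingers":220}]'
```

```text
clock: 10.82
eef_pos: [521.0, -209.5, -6.8]
tcp_rot: [3.141, -0.001, 0.063]
contact_force: [-0.6, 0.7, 4.1]
opening: 0.339
```

Contact: the vertical force went from −3.4 to +4.1 N. I'll release slowly, then rise straight up.

```bash
python3 -m inch '[{"dp":[0,0,0],"angular":[0,0,0],"fingers":160},{"dp":[0,0,0],"angular":[0,0,0],"fingers":150},{"dp":[0,0,0],"angular":[0,0,0],"fingers":140},{"dp":[0,0,0],"angular":[0,0,0],"fingers":120},{"dp":[0,0,0],"angular":[0,0,0],"fingers":100},{"dp":[0,0,0],"angular":[0,0,0],"fingers":80},{"dp":[0,0,0],"angular":[0,0,0],"fingers":80},{"dp":[0,0,-10],"angular":[0,0,0],"fingers":80},{"dp":[0,0,-40],"angular":[0,0,0],"fingers":80},{"dp":[0,0,-75],"angular":[0,0,0],"fingers":80}]' && python3 -m inch '[{"dp":[0,-30,-35],"angular":[0,0,0],"fingers":0},{"dp":[0,-60,-70],"angular":[0,0,0],"fingers":0},{"dp":[0,-60,-90],"angular":[0,0,0],"fingers":0},{"dp":[0,-60,-90],"angular":[0,0,0],"fingers":0},{"dp":[0,-60,-90],"angular":[0,0,0],"fingers":0},{"dp":[0,-60,-90],"angular":[0,0,0],"fingers":0}]'; python3 grab.py wrist w9
```

```text
clock: 11.65
eef_pos: [519.0, -208.7, 67.3]
tcp_rot: [-3.14, 0.004, 0.063]
contact_force: [1.1, -0.3, 0.2]
opening: 0.684
clock: 12.15
eef_pos: [516.6, -149.6, 157.7]
tcp_rot: [3.141, -0.0, 0.063]
contact_force: [0.5, -0.2, -0.4]
opening: 1.001
12.15 [ 516.64868005 -149.64049767  157.71765967] [ 3.14138023e+00 -7.56051162e-05  6.31926571e-02] [-2.84590576e-01  2.66510359e-01  1.86272987e+00 -2.05109653e-04
  1.01220896e+00 -3.47674532e-01]
```

View pics/w9.png

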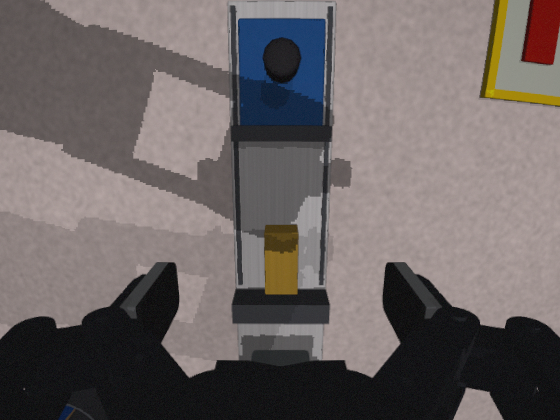

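The block is released on the bed at (281,260), square and centred. The knob is at (282,60). I'll measure the knob, stop face, block and fence.

```bash
python3 - <<'E'
from h import *
P=load("pics/w9.npz"); d=P['d']
p=depthpts(P,[(x,y) for x in range(255,310) for y in range(30,90)],d); k=p[(p[:,2]>102)&(p[:,2]<111)]
rc=cv2.minEnclosingCircle(k[:,:2].astype(np.float32)); print("knob",k.mean(0).round(1),rc)
im=P['im'].mean(2)
for c in (262,300): print(c,[int(v) for v in im[118:150,c]])
for c in (272,290): print(c,[int(v) for v in im[215:235,c]],[int(v) for v in im[280:310,c]])
hsv=cv2.cvtColor(P['im'],cv2.COLOR_BGR2HSV)
m=cv2.inRange(hsv,(14,90,30),(32,255,255));N,L,S,C=cv2.connectedComponentsWithStats(m);i=L[270,281]
ys,xs=np.where(L==i);uv=np.c_[xs,ys];p=depthpts(P,uv,d);q=cast(P,uv[p[:,2]>41],45)
rc=cv2.minAreaRect(q[:,:2].astype(np.float32));print(rc,np.median(p[:,2]),S[i])
E
```

```text
knob [510.5 -48.5 106.3] ((510.4645690917969, -48.35298156738281), 12.008960723876953)
262 [40, 41, 44, 41, 42, 42, 39, 31, 37, 35, 38, 37, 38, 40, 41, 38, 35, 38, 37, 37, 38, 40, 36, 59, 74, 75, 73, 74, 74, 78, 95, 97]
300 [39, 44, 43, 46, 44, 42, 44, 34, 37, 39, 36, 41, 39, 38, 39, 36, 39, 39, 39, 38, 38, 38, 38, 58, 75, 75, 75, 75, 76, 79, 97, 94]
272 [93, 93, 93, 94, 93, 93, 93, 94, 93, 84, 49, 49, 52, 51, 46, 49, 45, 50, 63, 64] [90, 90, 89, 92, 92, 90, 90, 89, 90, 89, 90, 91, 89, 89, 57, 28, 28, 28, 32, 27, 28, 25, 25, 29, 25, 48, 48, 50, 51, 49]
290 [95, 96, 94, 94, 95, 96, 99, 106, 104, 86, 48, 47, 51, 47, 46, 50, 48, 50, 60, 63] [89, 88, 90, 87, 86, 89, 89, 86, 86, 89, 87, 88, 86, 89, 58, 30, 30, 26, 25, 26, 26, 26, 30, 29, 28, 48, 50, 49, 50, 49]
((520.389404296875, -209.33718872070312), (29.43712043762207, 63.102012634277344), 4.0247650146484375) 45.473839508972546 [ 264  225   34   70 2309]
```

```bash
python3 -m inch '[{"dp":[0,-35,0],"angular":[0,0,0],"fingers":0},{"dp":[0,-70,0],"angular":[0,0,0],"fingers":0},{"dp":[0,-101,0],"angular":[0,0,0],"fingers":0},{"dp":[0,-101,25],"angular":[0,0,0],"fingers":0},{"dp":[0,-101,55],"angular":[0,0,0],"fingers":0},{"dp":[0,-101,85],"angular":[0,0,0],"fingers":0},{"dp":[0,-101,105],"angular":[0,0,0],"fingers":0},{"dp":[0,-101,117],"angular":[0,0,0],"fingers":0},{"dp":[0,-101,117],"angular":[0,0,0],"fingers":0},{"dp":[0,-101,117],"angular":[0,0,0],"fingers":0}]'; python3 grab.py wrist w10;python3 grab.py side d10;python3 -c "
from h import *
P=load('pics/d10.npz');cv2.imwrite('pics/d10z.png',cv2.resize(P['im'][110:230,260:380],None,fx=5,fy=5,interpolation=cv2.INTER_CUBIC))"
```

```text
clock: 13.03
eef_pos: [509.2, -49.0, 39.3]
tcp_rot: [-3.141, 0.004, 0.062]
contact_force: [-0.3, 0.4, 0.5]
opening: 1.002
13.0333 [509.23772439 -49.02110643  39.28631783] [-3.14101773  0.00362392  0.06233022] [-9.88896381e-02  4.03129016e-01  1.99848192e+00 -2.10466041e-05
  7.43650937e-01 -1.61203301e-01]
13.0833 [510.18997047 -49.0676216   40.27276318] [-3.14136413e+00  1.51834567e-03  6.24232205e-02] [-9.87936716e-02  4.01665220e-01  1.99766439e+00 -2.68309046e-05
  7.43798381e-01 -1.61196960e-01]
```

View pics/w10.png

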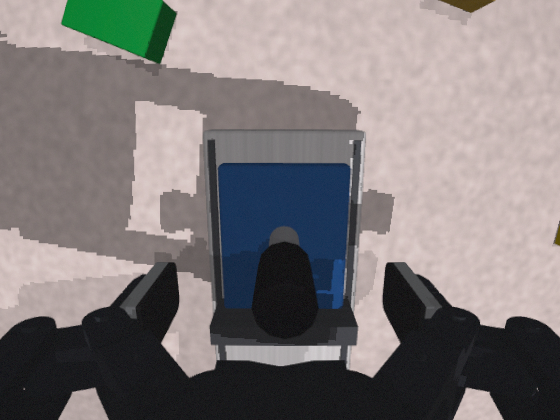

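View pics/d10z.png

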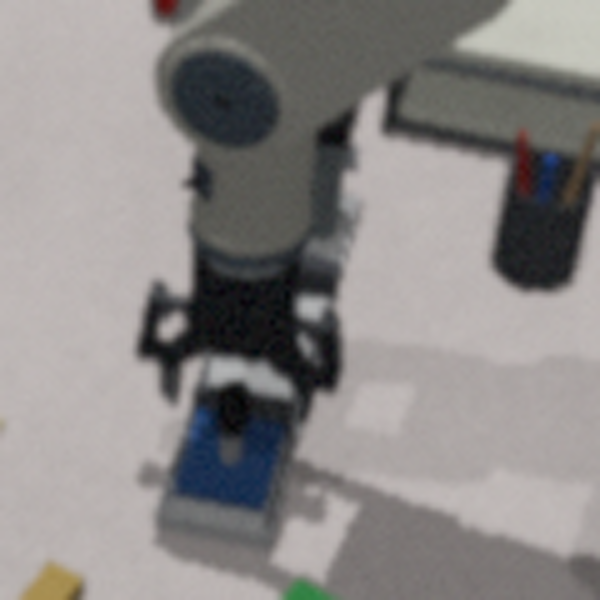

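```bash
python3 -m inch '[{"dp":[1,0,0],"angular":[0,0,0],"fingers":100},{"dp":[1,0,0],"angular":[0,0,0],"fingers":230},{"dp":[1,0,0],"angular":[0,0,0],"fingers":230},{"dp":[1,0,0],"angular":[0,0,0],"fingers":230},{"dp":[1,0,0],"angular":[0,0,0],"fingers":230},{"dp":[1,0,0],"angular":[0,0,0],"fingers":230},{"dp":[1,0,0],"angular":[0,0,0],"fingers":230},{"dp":[1,0,0],"angular":[0,0,0],"fingers":230},{"dp":[1,0,0],"angular":[0,0,0],"fingers":230}]' 30; python3 grab.py wrist w11
```

```text
clock: 13.88
eef_pos: [511.0, -48.7, 41.2]
tcp_rot: [3.142, 0.001, 0.063]
contact_force: [-3.1, -0.5, 8.0]
opening: 0.274
13.8833 [510.97083221 -48.70634815  41.16500936] [3.14158537e+00 9.68800589e-04 6.31671896e-02] [-9.78383800e-02  4.00811575e-01  1.99610602e+00 -2.39514195e-04
  7.45630179e-01 -1.60829534e-01]
```

View pics/w11.png

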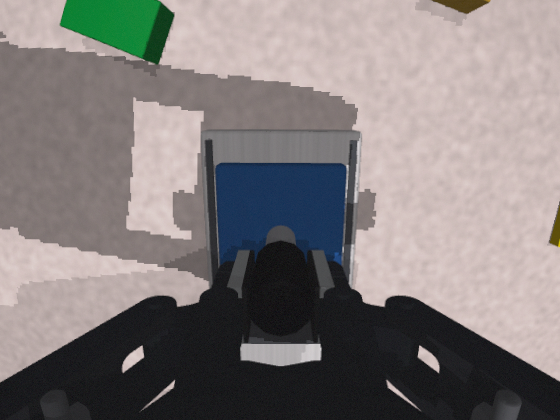

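```bash
python3 -m inch '[{"dp":[0,3,0],"angular":[0,0,0],"fingers":230},{"dp":[0,9,0],"angular":[0,0,0],"fingers":230},{"dp":[0,16,0],"angular":[0,0,0],"fingers":230},{"dp":[0,23,0],"angular":[0,0,0],"fingers":230},{"dp":[0,30,0],"angular":[0,0,0],"fingers":230},{"dp":[0,37,0],"angular":[0,0,0],"fingers":230},{"dp":[0,44,0],"angular":[0,0,0],"fingers":230},{"dp":[0,51,0],"angular":[0,0,0],"fingers":230},{"dp":[0,58,0],"angular":[0,0,0],"fingers":230},{"dp":[0,64,0],"angular":[0,0,0],"fingers":230},{"dp":[0,68,0],"angular":[0,0,0],"fingers":230},{"dp":[0,70,0],"angular":[0,0,0],"fingers":230}]' && python3 -m inch '[{"dp":[0,1,0],"angular":[0,0,0],"fingers":230},{"dp":[0,3,0],"angular":[0,0,0],"fingers":230},{"dp":[0,5,0],"angular":[0,0,0],"fingers":230},{"dp":[0,6,0],"angular":[0,0,0],"fingers":230},{"dp":[0,7,0],"angular":[0,0,0],"fingers":230},{"dp":[0,8,0],"angular":[0,0,0],"fingers":230},{"dp":[0,9,0],"angular":[0,0,0],"fingers":230},{"dp":[0,10,0],"angular":[0,0,0],"fingers":230},{"dp":[0,11,0],"angular":[0,0,0],"fingers":230},{"dp":[0,12,0],"angular":[0,0,0],"fingers":230},{"dp":[0,13,0],"angular":[0,0,0],"fingers":230},{"dp":[0,14,0],"angular":[0,0,0],"fingers":230}]'; python3 grab.py wrist w12
```

```text
clock: 14.93
eef_pos: [515.1, -118.7, 41.1]
tcp_rot: [-3.141, 0.001, 0.063]
contact_force: [-4.8, 2.3, 9.0]
opening: 0.274
clock: 15.93
eef_pos: [515.9, -131.9, 41.2]
tcp_rot: [-3.14, 0.002, 0.063]
contact_force: [-4.0, 4.6, 9.2]
opening: 0.27
15.9333 [ 515.94040644 -131.85526641   41.15224301] [-3.14046950e+00  1.53120184e-03  6.28461977e-02] [-2.53438170e-01  4.24418305e-01  1.95435325e+00  8.53985682e-04
  7.64625879e-01 -3.16900313e-01]
```

View pics/w12.png

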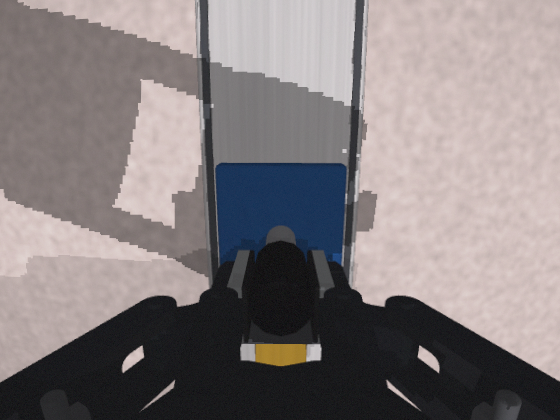

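```bash
python3 -m inch '[{"dp":[0,1,0],"angular":[0,0,0],"fingers":230},{"dp":[0,2,0],"angular":[0,0,0],"fingers":230},{"dp":[0,3,0],"angular":[0,0,0],"fingers":230},{"dp":[0,3,0],"angular":[0,0,0],"fingers":230}]' && python3 -m inch '[{"dp":[0,1,0],"angular":[0,0,0],"fingers":230},{"dp":[0,1,0],"angular":[0,0,0],"fingers":230}]'&& python3 -m inch '[{"dp":[0,1,0],"angular":[0,0,0],"fingers":230},{"dp":[0,1,0],"angular":[0,0,0],"fingers":230}]'
```

```text
clock: 16.32
eef_pos: [516.1, -135.0, 41.1]
tcp_rot: [-3.141, 0.002, 0.063]
contact_force: [-4.4, 2.9, 9.7]
opening: 0.269
clock: 16.48
eef_pos: [516.1, -135.4, 41.1]
tcp_rot: [-3.14, 0.002, 0.063]
contact_force: [-5.0, 7.4, 10.1]
opening: 0.27
clock: 16.65
eef_pos: [516.1, -135.4, 41.2]
tcp_rot: [-3.138, 0.002, 0.062]
contact_force: [-4.5, 13.2, 11.8]
opening: 0.273
```

The force rose from 7 to 13 N with no further motion, so the block is snug. I'll ease the load, release and inspect.

```bash
python3 -m inch '[{"dp":[0,-1,0],"angular":[0,0,0],"fingers":230},{"dp":[0,-1,0],"angular":[0,0,0],"fingers":230}]'&& python3 -m inch '[{"dp":[0,0,0],"angular":[0,0,0],"fingers":180},{"dp":[0,0,0],"angular":[0,0,0],"fingers":160},{"dp":[0,0,0],"angular":[0,0,0],"fingers":130},{"dp":[0,0,0],"angular":[0,0,0],"fingers":80},{"dp":[0,0,0],"angular":[0,0,0],"fingers":0},{"dp":[0,0,0],"angular":[0,0,0],"fingers":0},{"dp":[0,0,0],"angular":[0,0,0],"fingers":0},{"dp":[0,0,0],"angular":[0,0,0],"fingers":0}]' && python3 -m inch '[{"dp":[0,0,-30],"angular":[0,0,0],"fingers":0},{"dp":[0,0,-65],"angular":[0,0,0],"fingers":0},{"dp":[0,0,-100],"angular":[0,0,0],"fingers":0},{"dp":[0,0,-130],"angular":[0,0,0],"fingers":0},{"dp":[0,0,-130],"angular":[0,0,0],"fingers":0},{"dp":[0,0,-130],"angular":[0,0,0],"fingers":0},{"dp":[0,0,-130],"angular":[0,0,0],"fingers":0}]'; python3 grab.py wrist w13; python3 grab.py scene s13; python3 -c "
from h import *
P=load('pics/s13.npz');cv2.imwrite('pics/s13z.png',cv2.resize(P['im'][120:225,200:300],None,fx=5.5,fy=5.5,interpolation=cv2.INTER_CUBIC))
P=load('pics/w13.npz');cv2.imwrite('pics/w13z.png',cv2.resize(P['im'][70:330,210:350],None,fx=3,fy=2.3,interpolation=cv2.INTER_CUBIC))"
```

```text
clock: 16.82
eef_pos: [516.1, -135.4, 41.2]
tcp_rot: [-3.14, 0.002, 0.063]
contact_force: [-4.5, 6.1, 9.5]
opening: 0.271
clock: 17.48
eef_pos: [517.1, -136.5, 40.7]
tcp_rot: [-3.142, 0.0, 0.063]
contact_force: [0.2, 0.1, -0.7]
opening: 0.997
clock: 18.07
eef_pos: [516.7, -136.4, 170.2]
tcp_rot: [-3.141, 0.0, 0.063]
contact_force: [0.0, -1.3, -0.8]
opening: 1.001
18.0667 [ 516.6572615  -136.39924359  170.18964271] [-3.14144680e+00  4.69657931e-04  6.30223505e-02] [-2.60913517e-01  2.46812414e-01  1.85785803e+00 -1.30318296e-05
  1.03741387e+00 -3.23929205e-01]
18.1167 [ 516.22677923 -136.29174661  169.55774282] [-3.14100069e+00  1.76443034e-03  6.29563907e-02] [-2.60934571e-01  2.47649528e-01  1.85832573e+00 -4.11558387e-07
  1.03747848e+00 -3.23890230e-01]
```

View pics/w13.png

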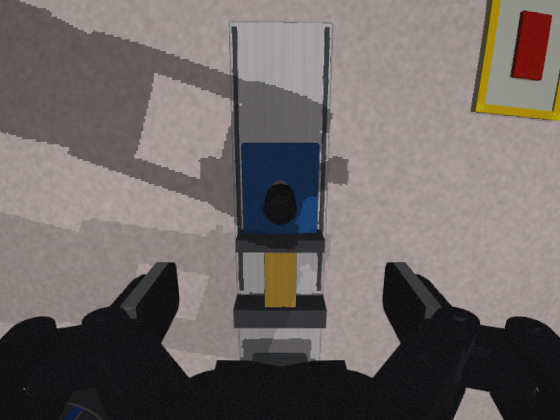

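View pics/s13z.png

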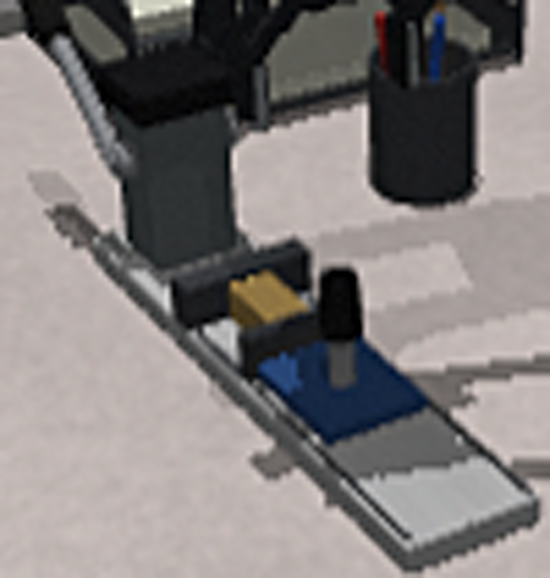

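The block appears held between fence and stop. I'll look from straight above to check the gaps and angle.

```bash
python3 -m inch '[{"dp":[0,0,-40],"angular":[0,0,0],"fingers":0},{"dp":[0,0,-80],"angular":[0,0,0],"fingers":0},{"dp":[0,30,-100],"angular":[0,0,0],"fingers":0},{"dp":[0,65,-100],"angular":[0,0,0],"fingers":0},{"dp":[0,100,-100],"angular":[0,0,0],"fingers":0},{"dp":[0,130,-100],"angular":[0,0,0],"fingers":0},{"dp":[0,130,-100],"angular":[0,0,0],"fingers":0},{"dp":[0,130,-100],"angular":[0,0,0],"fingers":0},{"dp":[0,130,-100],"angular":[0,0,0],"fingers":0}]'; python3 grab.py wrist w14;python3 - <<'E'
from h import *
P=load('pics/w14.npz');d=P['d'];cv2.imwrite('pics/w14z.png',cv2.resize(P['im'][70:250,230:350],None,fx=5,fy=3.3,interpolation=cv2.INTER_CUBIC))
print(-P['R'].T@P['t'])
hsv=cv2.cvtColor(P['im'],cv2.COLOR_BGR2HSV)
m=cv2.inRange(hsv,(14,90,30),(32,255,255));N,L,S,C=cv2.connectedComponentsWithStats(m)
for i in range(1,N):
  if S[i,4]<300: continue
  ys,xs=np.where(L==i);uv=np.c_[xs,ys];p=depthpts(P,uv,d);q=cast(P,uv[p[:,2]>41],45)
  if len(q)>100: print(S[i],cv2.minAreaRect(q[:,:2].astype(np.float32)),np.median(p[:,2]))
p=depthpts(P,[(x,y) for x in range(250,320) for y in range(0,200)],d); k=p[(p[:,2]>102)&(p[:,2]<111)]
rc=cv2.minEnclosingCircle(k[:,:2].astype(np.float32)); print("knob",k.mean(0).round(1),rc)
im=P['im'].mean(2).astype(int)
for c in (268,281,292): print(c,[(r,int(im[r,c])) for r in range(90,230)][::1] if c==281 else '')
E
```

```text
clock: 18.92
eef_pos: [524.6, -265.6, 269.2]
tcp_rot: [-3.14, 0.002, 0.062]
contact_force: [-0.3, -0.0, -0.3]
opening: 1.003
18.9167 [ 524.64249506 -265.61641667  269.21220228] [-3.13980233e+00  2.21573352e-03  6.23550242e-02] [-4.71472746e-01  2.39912992e-01  1.63496530e+00  4.33308239e-04
  1.26953282e+00 -5.33954944e-01]
[ 520.23924599 -198.93805953  442.70088483]
[ 267  107   28   54 1411] ((521.3721313476562, -219.40174865722656), (28.878040313720703, 59.04210662841797), 3.137375831604004) 45.63448279706621
[ 53 249  68  58 532] ((273.4072265625, -421.5985107421875), (118.233154296875, 9.21806812286377), 42.1612663269043) 92.95385842840558
knob [ 515.8 -135.4  106.3] ((515.76806640625, -134.63356018066406), 12.1537504196167)
268 
281 [(90, 44), (91, 47), (92, 46), (93, 45), (94, 44), (95, 45), (96, 40), (97, 39), (98, 38), (99, 42), (100, 39), (101, 40), (102, 42), (103, 38), (104, 39), (105, 41), (106, 39), (107, 49), (108, 57), (109, 64), (110, 71), (111, 70), (112, 67), (113, 70), (114, 68), (115, 70), (116, 69), (117, 70), (118, 68), (119, 70), (120, 68), (121, 67), (122, 68
[... 491 characters left out ...]
, 39), (168, 39), (169, 40), (170, 40), (171, 33), (172, 38), (173, 39), (174, 33), (175, 42), (176, 35), (177, 36), (178, 44), (179, 62), (180, 81), (181, 94), (182, 96), (183, 97), (184, 96), (185, 96), (186, 95), (187, 95), (188, 94), (189, 96), (190, 94), (191, 94), (192, 93), (193, 94), (194, 118), (195, 158), (196, 157), (197, 144), (198, 108), (199, 107), (200, 109), (201, 103), (202, 95), (203, 95), (204, 95), (205, 94), (206, 94), (207, 95), (208, 94), (209, 95), (210, 95), (211, 95), (212, 94), (213, 95), (214, 87), (215, 54), (216, 45), (217, 46), (218, 45), (219, 49), (220, 49), (221, 47), (222, 47), (223, 46), (224, 47), (225, 47), (226, 46), (227, 47), (228, 48), (229, 46)]
292
```

View pics/w14z.png

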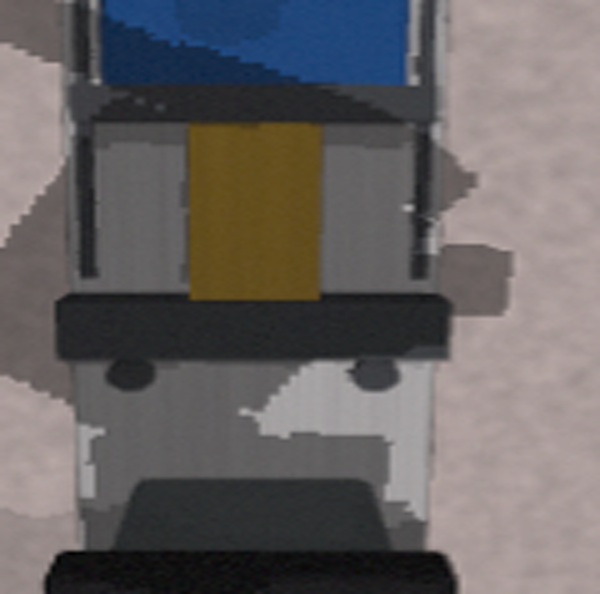

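Seen from above, the block touches both faces with no visible gap. It lies at 3.1° against the press at 3.6°, and its centre is 30 mm from the fence. I'll hand it in.

```bash
python3 -c "
from rig import sign_off
print(sign_off())"
```

```text
the job is handed in; nothing more can be done
None
```

I set the width stop and handed the job in at about 19 s of the 51 s allowed. The sample in the yellow frame is the red strip, which measured about 58 × 29 mm, so the block to match was gauge_b (60 mm).

**What I did:** I laid gauge_b on the bed with its end about 9 mm from the fence and let go. I then gripped the knob and slid the stop about 87 mm towards the fence. It stopped moving as the push rose to 13 N. I eased the load, let go and backed away.

**Last checks, from above:**
- **Fit:** there is no visible gap at the fence or the stop.
- **Position:** the block's centre is 30.2 mm from the fence face (30 would be exact) and within a few mm of the bed's centre line. Its top is at 45.6 mm, so it lies flat.
- **Squareness:** the block lies at about 3.1° and the press at 3.6°, so they agree to roughly 0.5°.

**What failed or disagreed:**
- **First grasp:** it closed on nothing. Both cameras showed the fingertips about 32 mm above the reported TCP height, so I went lower by that amount and the second grasp held.
- **Stop travel:** I moved the stop about 87 mm, where a fully open start would need 90 mm. My first measurement of the open gap was 147.4 mm instead of 150 mm, so the final gap works out to about 60.5 mm, matching the block.

I saw nothing else get disturbed, but I did not re-measure the bystanders or the other gauge blocks at the end.

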